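Lay the saxophone bell down in its cradle

ROBOT

A 7-joint arm with a two-finger parallel gripper is mounted at the origin on a cart in front of the work surface, level with it; the furniture and walls round the work are solid. World frame = base frame: x ahead of the robot, y to its left, z up, the work surface at z = 0. Lengths are in m, angles in rad, forces in N, time in s.
With the tool pointing down it reaches from about 0.425 to 0.95 m from the base axis. Payload 4.7 kg.
Tool frame: the origin (TCP) lies at the very end of the fingers, on their centre line; the grasp point (between the pads) lies manip.grasp_offset behind it (manip.grasp_offset is the distance from the TCP to the grasp point, in m); z points along the fingers, y is the line along which they close (so a half turn about z gives the same grasp; the last joint's range is limited). The gripper opens to 87 mm and grips with 3 to 60 N. Pads are 19 mm wide; open, the fingers measure 117 mm over their backs; the gripper's body (75 mm by 190 mm) begins 51 mm behind the grasp point.
Start: joints at [-1.233, 0.469, -0.049, 1.532, 0.024, 1.141, -0.082], TCP at [0.242, 0.63, 0.223] pointing down, gripper open.
Joint ranges: [-2.59, 2.59], [-0.33, 1.99], [-1.39, 1.29], [0.1, 2.45], [-1.04, 4.18], [0.21, 1.99], [-2.66, 2.66]. Speed limits (rad/s): [2.57, 2.57, 3.14, 3.14, 3.14, 3.14, 3.14].

INTERFACE

Orientations are given as a rotation vector (axis times angle).
In Python, from rig import manip, capture, camera_info, sign_off gives the robot as it stands. The module is installed in compiled form; this text tells all that it offers.
- The arm moves only by the shell command python3 -m jog 'ROWS' [FORCE]. ROWS is a JSON object of lists of equal length, an entry for each row: "rot": the turn, a rotation vector about the tool's x, y, z in rad, a list of three; "delta_pos": the shift along the tool's x, y, z in cm, a list of three; "claw": the finger opening in cm, from 0 to 8.7. A call has 1 to 20 rows; each row is the pose to reach, as a shift and turn from the pose commanded when the call began, along the tool's axes at that moment; what a row does not reach only later rows make up. A row lasts 1/8 s, in which the tool goes at most 62.5 mm and 10.7 degrees, less where a joint would pass 70% of its speed; a pose out of reach is approached as far as the arm can. A call with a gripper value outside its range is refused whole. The fingers move at their own pace and stop on an object; FORCE is the grip in N (left out, the last holds). Time passes only in rows, so rows that repeat a pose let the fingers close. It gives the time, the measured TCP pose, the force, the opening and the grip force at its end, in the units of the state.
- manip.get_obs(): the state, without advancing time (a new reading comes with each control period).
- capture(name): name is "scene" or "top" or "wrist"; returns the picture (480x640x3 uint8, blue, green, red); there is no depth.
- camera_info(name): a dict with "vertical_fov" (degrees; the focal length in pixels is half the picture's height over the tangent of half this angle, whatever the lens; pixels are square), "cx", "cy" (the principal point, pixels), "k1" (the pictures are not rectified: a ray, as slopes to the right and down, at radius r is drawn at 1 + k1 r^2 times it, then the intrinsics apply), "rvec" (rotation vector, rad) and "tvec" (3), from world to camera coordinates, as OpenCV has them. Camera axes: x right, y down, z forward; pixel columns grow to the right and rows downward; lengths in m; the calibration is good to about 2 mm. A picture is of the moment at which its call begins: read the wrist's pose just before it. camera_info takes no time and is no camera call; for the wrist camera it gives the pose at the moment of the call.
- sign_off(): hands the job in; it is judged then, once.
The state is a dict: "t": time; "joints": joint angles; "qd": joint speeds; "effort": joint torques, N m; "tcp_pos": TCP position; "ee_rot": TCP orientation; "ft_force": force on the tool from outside, world axes, zero at the start; "ft_torque": the same for the moment, N m; "grip_width": finger opening in m; "grip_force": force on a finger pad.
Only numpy, scipy, OpenCV 4.12 (cv2) and the standard library are available. Lean on these libraries where they do the work, as an engineer would, in place of code of your own. Each camera call takes 0.05 s, during which the arm holds its last target. There are 200 camera calls.

TASK

The bare brass saxophone bell stands on its small end in the wooden cradle, beside the upright heel board. Using fingertips only, without gripping or lifting it, tip it over away from the heel board and let it down gently, never letting it drop, so that it ends lying on its side in the V-notched saddle with its small end butted against the heel board. Then take the hand away, and leave the things around the cradle where they stand.

Things in the scene. Friction and masses are not known exactly. Their poses are not given: they have to be found in the camera images.
- bell: Bare brass saxophone bell: flared round tube, 3 mm wall, mouth open, a flat plug in the small end; 210 mm long, 0.28 to 0.5 kg, standing mouth up on its small end. Origin: centre of the small end; z axis along the tube to the mouth. Outside diameter 62 mm at the small end, 58 to 64 up to 165 mm, 71 at 180, 86 at 197, 106 at the rim; inside 6 mm less. Leaning over 20 degrees or more it falls.
- bell_rim (a point): Centre of the bell's mouth, in the plane of the rim, on its axis 210 mm from the small end. Fingertips put down into the mouth can draw the bell over and, at the other side of the rim, hold it back as it goes down.
- cradle: Wooden cradle screwed to the bench, 112 mm wide. Origin on the bench, 100 mm before the heel board's face; x axis level, toward the heel board, so the bell is tipped toward -x; z up. The bell stands on a felt pad (x = 5 to 100 mm, top 30 mm above the bench) between low side strips (inner faces y = +-36 mm, top 44 mm). The base ends at x = -70 mm. Brass slides easily on the felt.
- heel (a point): Foot of the heel board's felt face, at pad height: x = +100 mm, 30 mm above the bench, mid-width. The heel board is upright, square to the cradle's x axis; its top is 94 mm above the bench. Pushed at the rim, the lying bell slides along to it with some 3 to 10 N.
- notch (a point): Middle of the saddle, a board across the cradle 18 mm thick, top 62 mm above the bench, with a 45-degree V notch for the tube. The point is the axis of the tube when home: x = -54 mm, 61 mm above the bench. Lying home the bell is level along x: small end at the heel board's face, rim overhanging the cradle's open end at x = -110 mm, 8 to 114 mm above the bench.
- pot_wax: Bystander: small round lidded pot, 48 mm wide, 39 mm tall, origin under its centre. Stands beside the cradle; not to be moved.
- oil_bottle: Bystander: small squeeze bottle, 30 mm wide, 98 mm tall, origin under its centre. Stands beside the cradle; not to be moved.
- wood_stick: Bystander: small wooden block 22 x 100 x 18 mm lying on the bench, origin under its centre, long along its y. Beside the cradle; not to be moved.

How it is judged:
By the outcome, as a careful person would: the job done as asked, in the order asked, and still so for the second after the job is handed in, with the robot touching nothing.
It also fails if it takes over 72 s, if anything falls off the work surface, if the arm or the gripper's body presses on something with over 40 N, if the wrist force passes 120 N, or if a joint passes its speed limit or range.

## Working session

There is one attempt and no reset: what is moved stays moved. The work goes in short steps, Python scripts to look and compute and a shell command to move; the robot and the scene stay as the last step left them, time stands still between calls to the robot, and variables do not carry over. Pictures are saved under pics/ and viewed, at most 10 in all, crops included, and the job is handed in when it is done.

```bash
mkdir -p pics; python3 - <<'E'
from rig import manip, capture, camera_info
import cv2
print(manip.get_obs(), manip.grasp_offset)
for n in("scene","top"):
    cv2.imwrite(f"pics/{n}0.png",capture(n)); print(n,camera_info(n))
E
```

```text
{'t': 0.0, 'joints': array([-1.23288767,  0.46944375, -0.04863115,  1.53367895,  0.0241236 ,
        1.14098068, -0.08232148]), 'qd': array([ 0.00010575, -0.00061615, -0.00013451,  0.00021187, -0.00133146,
       -0.00074754, -0.00274406]), 'effort': array([-1.11378959e-04, -5.07973266e+01, -8.05926905e-02, -2.36156577e+01,
       -6.12562965e-02,  3.77579313e-02,  1.74445699e-04]), 'tcp_pos': array([0.24184503, 0.62955593, 0.22150433]), 'ee_rot': array([-5.72825849e-01, -3.08864441e+00,  2.99041427e-03]), 'ft_force': array([ 0.73521074, -0.10380445,  0.1970516 ]), 'ft_torque': array([ 0.00354799, -0.02802157,  0.07118395]), 'grip_force': 0.0, 'grip_width': 0.08678648758346996} 0.0187
scene {'vertical_fov': 47.116686445853084, 'cx': 326.03170568813965, 'cy': 239.39594120734927, 'k1': -0.04152180249211484, 'rvec': array([ 2.14845539, -0.79126381,  0.39893317]), 'tvec': array([-0.33455059,  0.40210422,  0.65191031])}
top {'vertical_fov': 45.02471936408391, 'cx': 327.0230311079286, 'cy': 237.87208672397009, 'k1': 0.06344426553625789, 'rvec': array([ 2.1751067 , -2.16434914,  0.08993517]), 'tvec': array([0.1166351 , 0.53967182, 1.08555513])}
```

View pics/scene0.png

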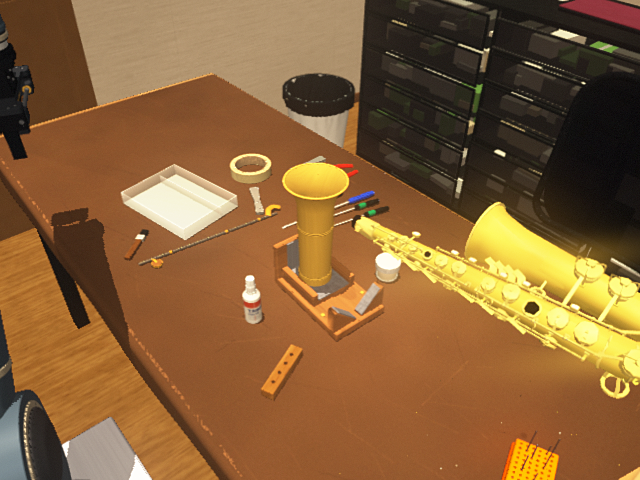

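View pics/top0.png

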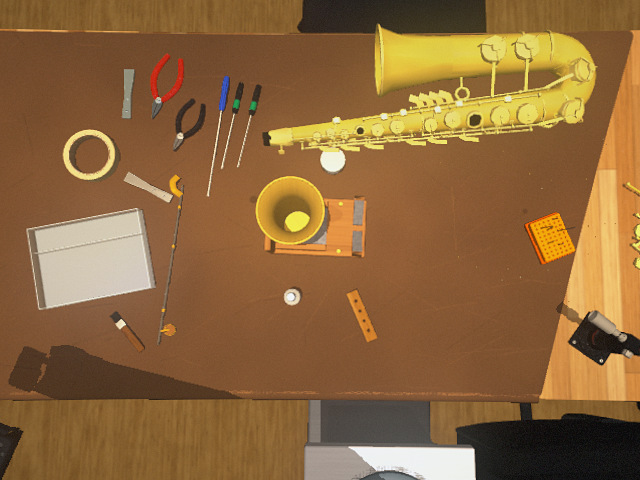

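The top view shows the bell's rim at about (290,210), the cradle at (265–366, 195–257), with the heel board on the left (+y) and the saddle on the right at x≈358. The pot is at (332,160), the bottle at (291,297) and the stick at (362,315). I'll set up a ray helper and zoom in.

```bash
cat > h.py <<'E'
import numpy as np, cv2
from rig import manip, capture, camera_info
def ray(name,uv,ci=None):
    c=ci or camera_info(name); f=240/np.tan(np.radians(c['vertical_fov']/2))
    uv=np.atleast_2d(np.asarray(uv,float)); d=(uv-[c['cx'],c['cy']])/f
    s=d.copy()
    for _ in range(20): s=d/(1+c['k1']*(s**2).sum(1,keepdims=True))
    R=cv2.Rodrigues(np.asarray(c['rvec']))[0]; t=np.asarray(c['tvec'])
    return -R.T@t, np.c_[s,np.ones(len(s))]@R
def plane(name,uv,z,ci=None):
    o,D=ray(name,uv,ci); return o+D*((z-o[2])/D[:,2])[:,None]
def proj(name,P,ci=None):
    c=ci or camera_info(name); f=240/np.tan(np.radians(c['vertical_fov']/2))
    R=cv2.Rodrigues(np.asarray(c['rvec']))[0]; q=np.atleast_2d(P)@R.T+c['tvec']; s=q[:,:2]/q[:,2:]
    return s*(1+c['k1']*(s**2).sum(1,keepdims=True))*f+[c['cx'],c['cy']]
E
python3 - <<'E'
from h import *
im=cv2.imread('pics/top0.png')
cv2.imwrite('pics/top0c.png',cv2.resize(im[160:270,240:380],None,fx=5,fy=5,interpolation=cv2.INTER_CUBIC))
hsv=cv2.cvtColor(im,cv2.COLOR_BGR2HSV)
m=((hsv[...,0]>18)&(hsv[...,0]<32)&(hsv[...,1]>120)&(hsv[...,2]>90)).astype(np.uint8)
m[:170]=0;m[260:]=0;m[:,:245]=0;m[:,335:]=0
cs=cv2.findContours(m,0,1)[0]; c=max(cs,key=cv2.contourArea)
print(cv2.boundingRect(c))
e=cv2.fitEllipse(cv2.convexHull(c)); print(e, plane('top',e[0],.24))
# bystanders
for n,uv,z in(('pot',(332,160),.039),('bottle',(291,297),.098),('stick',(362,315),.018)): print(n,plane('top',uv,z))
E
```

```text
(256, 176, 69, 69)
((289.7271728515625, 210.02752685546875), (68.55966186523438, 69.16419219970703), 57.320648193359375) [[0.5624344  0.17542675 0.24      ]]
pot [[0.68775926 0.11044605 0.039     ]]
bottle [[0.42666638 0.18200179 0.098     ]]
stick [[0.39256738 0.05197432 0.018     ]]
```

View pics/top0c.png

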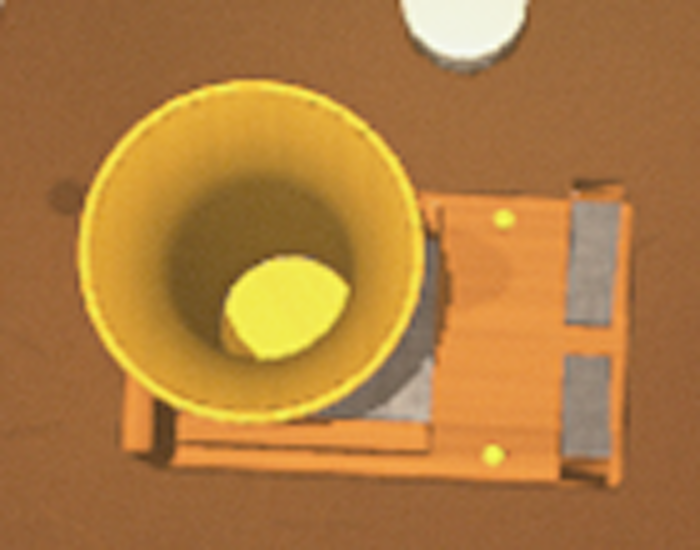

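The crop shows the cradle from above. The base's end edge runs (628,205)–(617,485), the screws are at (503,218) and (493,455), and the V-notch centre is at about (590,340).

```bash
python3 - <<'E'
from h import *
g=lambda x,y:((x+.5)/5-.5+240,(y+.5)/5-.5+160)
P=lambda x,y,z:plane('top',g(x,y),z)[0]
s1,s2=P(503,218,.022),P(493,455,.022); e1,e2=P(630,205,.02),P(619,485,.02)
a,b=P(170,465,.02),P(558,482,.02)
print('screws',s1,s2,'mid',(s1+s2)/2,'end',e1,e2,'mid',(e1+e2)/2,'side',a,b)
for v in (s1-s2,e1-e2,a-b): print(np.degrees(np.arctan2(v[1],v[0])),np.linalg.norm(v))
print('notch bottom mid',P(590,340,.03),'pad end',P(432,410,.03), P(432,235,.03))
print('saddle top corners',P(572,183,.062),P(625,183,.062),P(558,482,.0),P(612,487,0))
print('heelboard top corner',P(125,450,.094),P(153,450,.094))
print('top cam',ray('top',(320,240))[0])
E
```

```text
screws [0.6068747  0.09421456 0.022     ] [0.51495744 0.09774733 0.022     ] mid [0.56091607 0.09598095 0.022     ] end [0.61244455 0.04501239 0.02      ] [0.50378472 0.04929989 0.02      ] mid [0.55811464 0.04715614 0.02      ] side [0.51066579 0.22199944 0.02      ] [0.50482072 0.07271795 0.02      ]
-2.201039013643668 0.09198512333820984
-2.2596004142634607 0.10874438498320964
87.75774684451505 0.1493958721753785
notch bottom mid [0.55865964 0.06089003 0.03      ] pad end [0.53150711 0.12118065 0.03      ] [0.59895302 0.12155405 0.03      ]
saddle top corners [0.61402431 0.06903821 0.062     ] [0.61409061 0.04927923 0.062     ] [0.50604407 0.07207115 0.        ] [0.50419259 0.05096659 0.        ]
heelboard top corner [0.51107827 0.23069776 0.094     ] [0.5111231  0.22063949 0.094     ]
top cam [0.43682325 0.10866934 1.13166063]
```

```bash
python3 - <<'E'
from h import *
from scipy.spatial.transform import Rotation as Ro
q=manip.get_obs()['joints'];o=manip.get_obs()
def dh(a,al,d,t):
    ca,sa,c,s=np.cos(al),np.sin(al),np.cos(t),np.sin(t)
    return np.array([[c,-s,0,a],[s*ca,c*ca,-sa,-d*sa],[s*sa,c*sa,ca,d*ca],[0,0,0,1]])
p=np.pi/2
T=np.eye(4)
for a,al,d,t in zip([0,0,0,.0525,.0775,0,.076],[0,-p,p,p,p,p,-p],[.267,0,.293,0,.3425,0,.097],q): T=T@dh(a,al,d,t)
print('xarm flange',T[:3,3].round(4),np.hypot(*T[:2,3]),'z axis',T[:3,2], 'yaw',np.degrees(np.arctan2(T[1,3],T[0,3])))
print(o['tcp_pos'],np.hypot(*o['tcp_pos'][:2]),np.degrees(np.arctan2(o['tcp_pos'][1],o['tcp_pos'][0])))
R=Ro.from_rotvec(o['ee_rot']).as_matrix();print(R.round(3)); print(T[:3,:3].round(3))
E
```

```text
xarm flange [ 0.1718 -0.5589  0.3039] 0.5847585495069775 z axis [-0.02212188  0.07285303 -0.99709732] yaw -72.91233211631392
[0.24184893 0.62962027 0.22163251] 0.6744720842517453 68.98728316657576
[[-0.933  0.359 -0.001]
 [ 0.359  0.933 -0.002]
 [-0.    -0.002 -1.   ]]
[[ 0.356 -0.934 -0.022]
 [-0.931 -0.357  0.073]
 [-0.076 -0.005 -0.997]]
```

```bash
python3 -m jog '{"delta_pos":[[-10,-6,-9],[-46.2,-30.9,-9],[-46.2,-30.9,-9],[-46.2,-30.9,-9],[-46.2,-30.9,-9],[-46.2,-30.9,-9],[-46.2,-30.9,-9],[-46.2,-30.9,-9],[-46.2,-30.9,-9],[-46.2,-30.9,-9],[-46.2,-30.9,-9],[-46.2,-30.9,-9],[-46.2,-30.9,-9],[-46.2,-30.9,-9]],"rot":[[0,0,0],[0,0,-0.328],[0,0,-0.328],[0,0,-0.328],[0,0,-0.328],[0,0,-0.328],[0,0,-0.328],[0,0,-0.328],[0,0,-0.328],[0,0,-0.328],[0,0,-0.328],[0,0,-0.328],[0,0,-0.328],[0,0,-0.328]],"claw":[3,3,3,3,3,3,3,3,3,3,3,3,3,3]}' 20
python3 - <<'E'
from h import *
from scipy.spatial.transform import Rotation as Ro
o=manip.get_obs(); print(o['joints'].round(3)); print(Ro.from_rotvec(o['ee_rot']).as_matrix().round(3))
E
```

```text
t: 1.85
tcp_pos: [0.562, 0.177, 0.3125]
ee_rot: [-0.058, -3.141, -0.0]
ft_force: [-0.4, -0.4, -0.2]
grip_width: 0.0299
grip_force: 0.0
[-0.481  0.261  0.132  1.631 -0.036  1.252  1.191]
[[-0.999  0.037 -0.   ]
 [ 0.037  0.999  0.   ]
 [ 0.     0.    -1.   ]]
```

```bash
python3 -m jog '{"delta_pos":[[0,-6,0],[0,-12,0],[0,-15.6,3],[0,-15.6,9],[0,-15.6,14],[0,-15.6,14],[0,-15.6,14],[0,-15.6,14],[0,-15.6,14],[0,-15.6,14],[0,-15.6,14],[0,-15.6,14]],"rot":[[0,0,0],[-0.1,0,0],[-0.25,0,0],[-0.4,0,0],[-0.55,0,0],[-0.7,0,0],[-0.85,0,0],[-1.05,0,0],[-1.05,0,0],[-1.05,0,0],[-1.05,0,0],[-1.05,0,0]],"claw":[3,3,3,3,3,3,3,3,3,3,3,3]}'
python3 - <<'E'
from h import *
from scipy.spatial.transform import Rotation as Ro
o=manip.get_obs(); print(o['joints'].round(3)); print(Ro.from_rotvec(o['ee_rot']).as_matrix().round(3))
E
```

```text
t: 3.35
tcp_pos: [0.5567, 0.0213, 0.1739]
ee_rot: [0.047, 2.701, 1.563]
ft_force: [0.2, 0.7, -0.3]
grip_width: 0.0299
grip_force: 0.0
[ 0.341  0.594  0.027  1.879 -1.011  1.36   2.505]
[[-0.999  0.016  0.033]
 [ 0.036  0.498  0.866]
 [-0.003  0.867 -0.499]]
```

```bash
python3 -m jog '{"delta_pos":[[0,-4,2.3],[0,-8.2,4.7],[0,-8.2,4.7],[0,-8.2,4.7]],"rot":[[0,0,0],[0,0,0],[0,0,0],[0,0,0]],"claw":[3,3,3,3]}'
python3 - <<'E'
from h import *
from scipy.spatial.transform import Rotation as Ro
o=manip.get_obs(); print(o['joints'].round(3)); print(Ro.from_rotvec(o['ee_rot']).as_matrix().round(3))
cv2.imwrite('pics/dry.png',capture('scene'))
E
```

```text
t: 3.85
tcp_pos: [0.5572, 0.0203, 0.0798]
ee_rot: [0.05, 2.7, 1.564]
ft_force: [0.9, 0.7, 1.1]
grip_width: 0.0298
grip_force: 0.0
[ 0.397  0.745 -0.046  1.891 -1.021  1.241  2.626]
[[-0.999  0.017  0.034]
 [ 0.038  0.497  0.867]
 [-0.002  0.868 -0.497]]
```

View pics/dry.png

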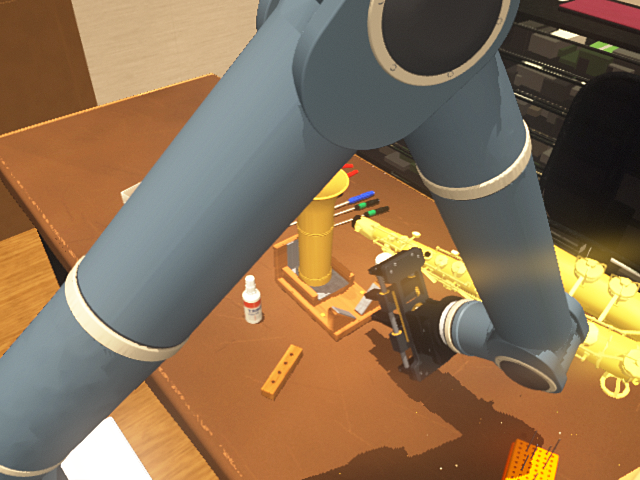

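The view shows the hand clear of everything at the tilted end pose, so the lowering path can be reached, with joint 5 close to its limit. I'll return to hover above the bell and compute the path.

```bash
python3 -m jog '{"delta_pos":[[0,5,-2.9],[0,10,-5.8],[0,15,-8.7],[0,20.2,-11.6],[0,20.2,-11.6],[0,20.2,-11.6],[0,20.2,-11.6],[-0.5,23,-6.6],[-0.5,26,-1.6],[-0.5,28,1.9],[-0.5,28,1.9],[-0.5,28,1.9],[-0.5,28,1.9]],"rot":[[0.15,0,0],[0.3,0,0],[0.45,0,0],[0.6,0,0],[0.75,0,0],[0.9,0,0],[1.047,0,0],[1.047,0,0],[1.047,0,0],[1.047,0,0],[1.047,0,0],[1.047,0,0],[1.047,0,0]],"claw":[3,3,3,3,3,3,3,3,3,3,3,3,3]}'
cat > path.py <<'E'
import numpy as np, sys
# cradle frame (X,Z) mm; tool: y=(c,s) z=(s,-c) for tilt phi
def phi(t): return min(t, 20+ (t-20)*36/70) if t>20 else t
def pose(t,off,depth=22,h=31.5,r=34.7):
    a=np.radians(t); s=np.clip((t-20)/30,0,1); s=s*s*(3-2*s)
    xp=26.4*(1-s)+(100-62*np.cos(a))*s
    e=np.array([np.cos(a),np.sin(a)]); ax=np.array([-np.sin(a),np.cos(a)])
    D=np.array([xp,30])+31*e+(210-depth)*ax
    p=np.radians(phi(t)); f=np.array([np.cos(p),np.sin(p)])
    # off -1: low finger on wall, +1: high finger on wall
    T=D+off*(r*e-h*f) if off>=0 else D-(-off)*(r*e-h*f)
    return T,p
def rows(P0,seq):
    T0,p0=P0; y=np.array([np.cos(p0),np.sin(p0)]); z=np.array([np.sin(p0),-np.cos(p0)])
    for T,p in seq: print('[0,%.2f,%.2f] rot %.3f'%((T-T0)@y/10,(T-T0)@z/10,-(p-p0)))
E
python3 - <<'E'
from path import *
from h import *
from scipy.spatial.transform import Rotation as Ro
o=manip.get_obs(); print(o['tcp_pos'],Ro.from_rotvec(o['ee_rot']).as_matrix().round(3))
im=capture('top'); cv2.imwrite('pics/hov.png',im)
print('A from theta0 centred'); rows(pose(0,0),[pose(t,-min(1,t/2+.5)) for t in range(1,21)])
for t in (20,40,64,90):
    T,p=pose(t,1); print(t,T.round(1),np.degrees(p).round(1))
E
```

```text
t: 5.52
tcp_pos: [0.5676, 0.1737, 0.3125]
ee_rot: [0.066, 3.14, 0.005]
ft_force: [-0.4, -0.3, 0.8]
grip_width: 0.03
grip_force: 0.0
[0.56760554 0.17372034 0.31245873] [[-0.999  0.042  0.001]
 [ 0.042  0.999  0.003]
 [-0.001  0.003 -1.   ]]
A from theta0 centred
[0,-0.65,-0.05] rot -0.017
[0,-0.98,-0.09] rot -0.035
[0,-1.31,-0.12] rot -0.052
[0,-1.64,-0.15] rot -0.070
[0,-1.97,-0.17] rot -0.087
[0,-2.30,-0.19] rot -0.105
[0,-2.63,-0.20] rot -0.122
[0,-2.96,-0.20] rot -0.140
[0,-3.30,-0.20] rot -0.157
[0,-3.63,-0.20] rot -0.175
[0,-3.96,-0.19] rot -0.192
[0,-4.29,-0.17] rot -0.209
[0,-4.62,-0.14] rot -0.227
[0,-4.95,-0.11] rot -0.244
[0,-5.28,-0.08] rot -0.262
[0,-5.61,-0.04] rot -0.279
[0,-5.94,0.01] rot -0.297
[0,-6.27,0.06] rot -0.314
[0,-6.59,0.12] rot -0.332
[0,-6.92,0.18] rot -0.349
20 [ -5.8 218.4] 20.0
40 [-52.  200.4] 30.3
64 [-90.5 150.1] 42.6
90 [-105.6   69.6] 56.0
```

```bash
python3 -m jog '{"delta_pos":[[0.52,0.17,0],[0.52,0.17,0],[0.52,0.17,0]],"rot":[[0,0,0],[0,0,0],[0,0,0]],"claw":[2.4,2.4,2.4]}'
python3 - <<'E'
from h import *
ci=camera_info('wrist'); im=capture('wrist')
a=np.linspace(0,2*np.pi,200)
for r in (.05,.053):
    P=np.c_[.5624+r*np.cos(a),.1754+r*np.sin(a),.24+0*a]
    for u,v in proj('wrist',P,ci): cv2.circle(im,(int(round(u)),int(round(v))),1,(255,0,0),-1)
cv2.imwrite('pics/wr.png',im)
E
```

```text
t: 5.95
tcp_pos: [0.5623, 0.1774, 0.3114]
ee_rot: [0.061, 3.141, 0.005]
ft_force: [-0.6, 0.3, -0.1]
grip_width: 0.0239
grip_force: 0.0
```

View pics/wr.png

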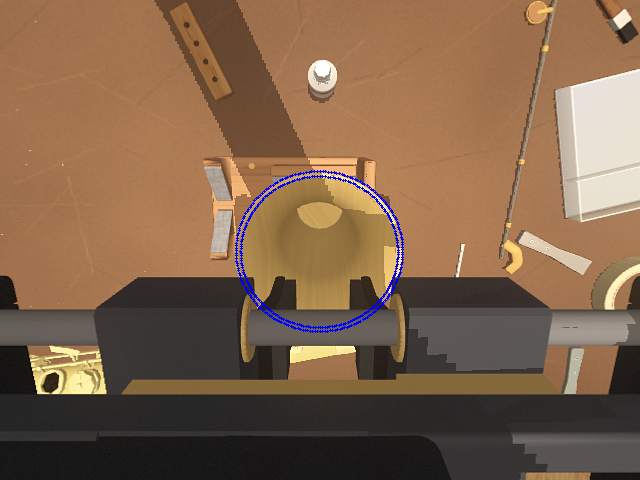

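The predicted circle (240–402 × 170–332) lies on the bell's rim and the fingers are centred over the mouth. Next I'll insert them.

```bash
python3 -m jog '{"delta_pos":[[0,-0.15,3],[0,-0.15,5.5],[0,-0.15,7],[0,-0.15,8],[0,-0.15,8.7],[0,-0.15,9.3],[0,-0.15,9.3],[0,-0.15,9.3],[0,-0.15,9.3]],"rot":[[0,0,0],[0,0,0],[0,0,0],[0,0,0],[0,0,0],[0,0,0],[0,0,0],[0,0,0],[0,0,0]],"claw":[2.4,2.4,2.4,2.4,2.4,2.4,3.3,3.3,3.3]}'
python3 - <<'E'
from h import *
print(manip.get_obs()['tcp_pos'])
E
```

```text
t: 7.12
tcp_pos: [0.5625, 0.1763, 0.2189]
ee_rot: [0.061, 3.14, 0.005]
ft_force: [0.2, -0.2, -0.6]
grip_width: 0.0324
grip_force: 0.0
[0.56253604 0.17633411 0.21887266]
```

```bash
python3 -m jog '{"delta_pos":[[0,-0.35,-0.03],[0,-0.65,-0.05],[0,-0.98,-0.09],[0,-1.31,-0.12],[0,-1.64,-0.15],[0,-1.97,-0.17],[0,-2.3,-0.19],[0,-2.63,-0.2],[0,-2.96,-0.2],[0,-3.3,-0.2],[0,-3.63,-0.2],[0,-3.63,-0.2]],"rot":[[0,0,0],[-0.017,0,0],[-0.035,0,0],[-0.052,0,0],[-0.07,0,0],[-0.087,0,0],[-0.105,0,0],[-0.122,0,0],[-0.14,0,0],[-0.157,0,0],[-0.175,0,0],[-0.175,0,0]],"claw":[3.3,3.3,3.3,3.3,3.3,3.3,3.3,3.3,3.3,3.3,3.3,3.3]}'
python3 - <<'E'
from h import *
im=capture('scene'); im2=capture('top')
cv2.imwrite('pics/t10.png',np.hstack([cv2.resize(im[120:360,200:440],(400,400)),cv2.resize(im2[140:280,230:370],(400,400))]))
print(manip.get_obs()['tcp_pos'])
E
```

```text
t: 8.62
tcp_pos: [0.561, 0.139, 0.2202]
ee_rot: [0.063, 3.125, 0.279]
ft_force: [-0.0, 0.0, -0.3]
grip_width: 0.033
grip_force: 0.2
[0.56090888 0.14005516 0.22032812]
```

View pics/t10.png

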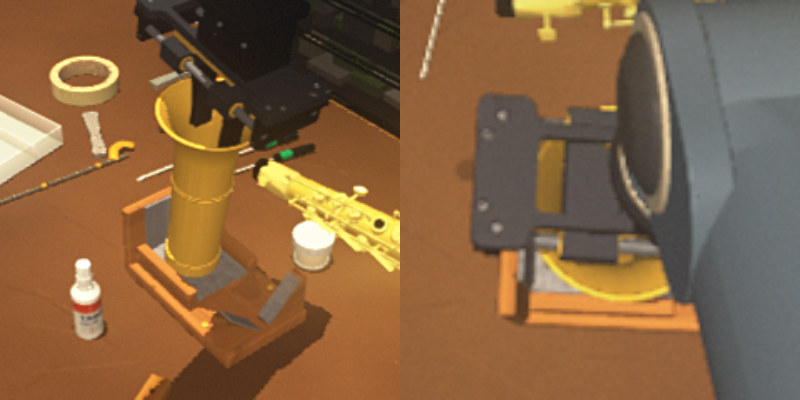

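The scene view shows the bell leaning about 10°, its foot still on the pad between the strips and the fingers in the mouth. I'll compute the next rows.

```bash
python3 - <<'E'
from path import *
print('B'); rows(pose(10,-1),[pose(t,o) for t,o in zip(list(range(11,23))+[23,24,25,26,27,28,29,30],[-1]*12+[-.6,-.2,.2,.6,1,1,1,1])])
print('C'); rows(pose(30,1),[pose(30+1.25*i,1) for i in range(1,21)])
E
```

```text
B
[0,-0.33,-0.05] rot -0.017
[0,-0.66,-0.09] rot -0.035
[0,-0.99,-0.12] rot -0.052
[0,-1.32,-0.15] rot -0.070
[0,-1.65,-0.17] rot -0.087
[0,-1.98,-0.19] rot -0.105
[0,-2.31,-0.20] rot -0.122
[0,-2.64,-0.20] rot -0.140
[0,-2.98,-0.20] rot -0.157
[0,-3.31,-0.20] rot -0.175
[0,-3.63,-0.16] rot -0.184
[0,-3.94,-0.11] rot -0.192
[0,-4.12,-0.12] rot -0.201
[0,-4.30,-0.14] rot -0.210
[0,-4.47,-0.18] rot -0.219
[0,-4.64,-0.24] rot -0.228
[0,-4.81,-0.31] rot -0.237
[0,-5.07,-0.28] rot -0.246
[0,-5.32,-0.25] rot -0.255
[0,-5.57,-0.20] rot -0.264
C
[0,-0.30,-0.01] rot -0.011
[0,-0.59,-0.01] rot -0.022
[0,-0.86,0.01] rot -0.034
[0,-1.13,0.05] rot -0.045
[0,-1.39,0.10] rot -0.056
[0,-1.64,0.16] rot -0.067
[0,-1.89,0.23] rot -0.079
[0,-2.13,0.32] rot -0.090
[0,-2.37,0.41] rot -0.101
[0,-2.61,0.52] rot -0.112
[0,-2.85,0.63] rot -0.123
[0,-3.11,0.75] rot -0.135
[0,-3.37,0.87] rot -0.146
[0,-3.64,1.00] rot -0.157
[0,-3.94,1.12] rot -0.168
[0,-4.26,1.25] rot -0.180
[0,-4.59,1.37] rot -0.191
[0,-4.92,1.51] rot -0.202
[0,-5.24,1.65] rot -0.213
[0,-5.56,1.81] rot -0.224
```

```bash
python3 -m jog '{"delta_pos":[[0,-0.33,-0.05],[0,-0.66,-0.09],[0,-0.99,-0.12],[0,-1.32,-0.15],[0,-1.65,-0.17],[0,-1.98,-0.19],[0,-2.31,-0.2],[0,-2.64,-0.2],[0,-2.98,-0.2],[0,-3.31,-0.2],[0,-3.63,-0.16],[0,-3.94,-0.11],[0,-4.12,-0.12],[0,-4.3,-0.14],[0,-4.47,-0.18],[0,-4.64,-0.24],[0,-4.81,-0.31],[0,-5.07,-0.28],[0,-5.32,-0.25],[0,-5.57,-0.2]],"rot":[[-0.017,0,0],[-0.035,0,0],[-0.052,0,0],[-0.07,0,0],[-0.087,0,0],[-0.105,0,0],[-0.122,0,0],[-0.14,0,0],[-0.157,0,0],[-0.175,0,0],[-0.184,0,0],[-0.192,0,0],[-0.201,0,0],[-0.21,0,0],[-0.219,0,0],[-0.228,0,0],[-0.237,0,0],[-0.246,0,0],[-0.255,0,0],[-0.264,0,0]],"claw":[3.3,3.3,3.3,3.3,3.3,3.3,3.3,3.3,3.3,3.3,3.3,3.3,3.3,3.3,3.3,3.3,3.3,3.3,3.3,3.3]}'
python3 - <<'E'
from h import *
im=capture('scene'); im2=capture('top')
cv2.imwrite('pics/t30.png',np.hstack([cv2.resize(im[120:360,200:440],(400,400)),cv2.resize(im2[140:280,230:370],(400,400))]))
o=manip.get_obs(); print(o['tcp_pos'],o['ft_force'],o['joints'].round(2))
E
```

```text
t: 11.22
tcp_pos: [0.5588, 0.0846, 0.2123]
ee_rot: [0.06, 3.056, 0.688]
ft_force: [0.5, -0.2, -0.2]
grip_width: 0.0331
grip_force: 0.1
[0.55872401 0.08407993 0.21210079] [ 0.76880975 -0.13760613 -0.41083083] [ 0.04  0.32 -0.03  1.86 -0.52  1.01  1.83]
```

View pics/t30.png

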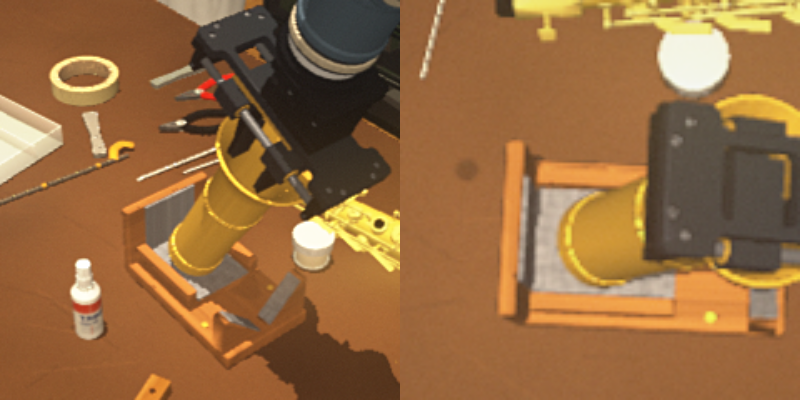

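The bell leans about 30°, held by the fingers, with its foot on the pad and its axis in line with the cradle. I'll carry on lowering.

```bash
python3 -m jog '{"delta_pos":[[0,-0.3,-0.01],[0,-0.59,-0.01],[0,-0.86,0.01],[0,-1.13,0.05],[0,-1.39,0.1],[0,-1.64,0.16],[0,-1.89,0.23],[0,-2.13,0.32],[0,-2.37,0.41],[0,-2.61,0.52],[0,-2.85,0.63],[0,-3.11,0.75],[0,-3.37,0.87],[0,-3.64,1.0],[0,-3.94,1.12],[0,-4.26,1.25],[0,-4.59,1.37],[0,-4.92,1.51],[0,-5.24,1.65],[0,-5.56,1.81]],"rot":[[-0.011,0,0],[-0.022,0,0],[-0.034,0,0],[-0.045,0,0],[-0.056,0,0],[-0.067,0,0],[-0.079,0,0],[-0.09,0,0],[-0.101,0,0],[-0.112,0,0],[-0.123,0,0],[-0.135,0,0],[-0.146,0,0],[-0.157,0,0],[-0.168,0,0],[-0.18,0,0],[-0.191,0,0],[-0.202,0,0],[-0.213,0,0],[-0.224,0,0]],"claw":[3.3,3.3,3.3,3.3,3.3,3.3,3.3,3.3,3.3,3.3,3.3,3.3,3.3,3.3,3.3,3.3,3.3,3.3,3.3,3.3]}'
python3 - <<'E'
from h import *
from path import *
im=capture('scene'); im2=capture('top')
cv2.imwrite('pics/t55.png',np.hstack([cv2.resize(im[120:360,200:440],(400,400)),cv2.resize(im2[140:280,230:370],(400,400))]))
o=manip.get_obs(); print(o['tcp_pos'],o['ft_force'],o['joints'].round(2), pose(55,1))
rows(pose(55,1),[pose(55+1.25*i,1) for i in range(1,21)])
print('E');rows(pose(80,1),[pose(80+1.*i,1) for i in range(1,13)])
E
```

```text
t: 13.82
tcp_pos: [0.5571, 0.0422, 0.1721]
ee_rot: [0.057, 2.956, 1.024]
ft_force: [0.3, -0.5, -0.3]
grip_width: 0.033
grip_force: 0.4
[0.55692342 0.04163396 0.17163207] [-0.29852211 -1.06175491 -0.62823476] [ 0.25  0.43 -0.07  1.9  -0.74  1.06  2.17] (array([-76.70069025, 172.25732287]), np.float64(0.6632251157578453))
[0,-0.35,0.09] rot -0.011
[0,-0.69,0.19] rot -0.022
[0,-1.03,0.31] rot -0.034
[0,-1.37,0.43] rot -0.045
[0,-1.71,0.56] rot -0.056
[0,-2.05,0.71] rot -0.067
[0,-2.39,0.86] rot -0.079
[0,-2.72,1.02] rot -0.090
[0,-3.05,1.20] rot -0.101
[0,-3.37,1.38] rot -0.112
[0,-3.70,1.58] rot -0.123
[0,-4.02,1.78] rot -0.135
[0,-4.33,2.00] rot -0.146
[0,-4.65,2.22] rot -0.157
[0,-4.96,2.45] rot -0.168
[0,-5.26,2.70] rot -0.180
[0,-5.57,2.95] rot -0.191
[0,-5.87,3.21] rot -0.202
[0,-6.16,3.48] rot -0.213
[0,-6.45,3.76] rot -0.224
E
[0,-0.27,0.17] rot -0.009
[0,-0.55,0.35] rot -0.018
[0,-0.82,0.54] rot -0.027
[0,-1.09,0.73] rot -0.036
[0,-1.36,0.93] rot -0.045
[0,-1.62,1.13] rot -0.054
[0,-1.88,1.34] rot -0.063
[0,-2.15,1.56] rot -0.072
[0,-2.41,1.78] rot -0.081
[0,-2.66,2.01] rot -0.090
[0,-2.92,2.24] rot -0.099
[0,-3.17,2.48] rot -0.108
```

View pics/t55.png

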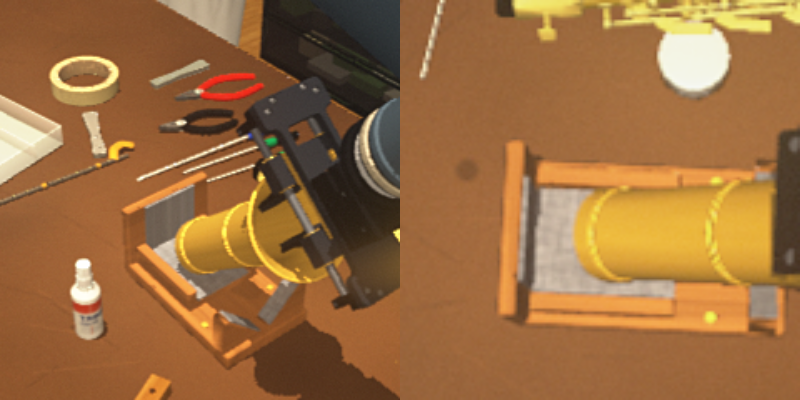

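The bell leans more (about 46° from the hand pose) and its foot is still near where it began, about 35 mm short of the heel. I'll rework the path so the fingers press it along its axis toward the heel while lowering.

```bash
cat > p2.py <<'E'
from path import *
def pose2(t):
    a=np.radians(t); u=(t-46)/44; s=np.clip((t-46)/36,0,1); s=s*s*(3-2*s)
    xp=26*(1-s)+(100-62*np.cos(a))*s
    e=np.array([np.cos(a),np.sin(a)]); ax=np.array([-np.sin(a),np.cos(a)])
    p=np.radians(38+18*u); f=np.array([np.cos(p),np.sin(p)])
    D=np.array([xp,30])+31*e+(210-(37-13*u))*ax
    return D+u*(34.*e-31.5*f),p
E
python3 - <<'E'
from p2 import *
S=[46+1.1*i for i in range(0,41)]
for a in (0,20): 
    print(pose2(S[a])[0].round(1)); rows(pose2(S[a]),[pose2(t) for t in S[a+1:a+21]])
print(pose2(90))
E
```

```text
[-76.9 172.5]
[0,-0.33,-0.05] rot -0.008
[0,-0.65,-0.08] rot -0.016
[0,-0.95,-0.10] rot -0.024
[0,-1.25,-0.10] rot -0.031
[0,-1.53,-0.09] rot -0.039
[0,-1.80,-0.06] rot -0.047
[0,-2.05,-0.01] rot -0.055
[0,-2.30,0.05] rot -0.063
[0,-2.53,0.13] rot -0.071
[0,-2.74,0.23] rot -0.079
[0,-2.95,0.34] rot -0.086
[0,-3.14,0.46] rot -0.094
[0,-3.33,0.60] rot -0.102
[0,-3.50,0.76] rot -0.110
[0,-3.67,0.92] rot -0.118
[0,-3.82,1.10] rot -0.126
[0,-3.97,1.30] rot -0.134
[0,-4.11,1.50] rot -0.141
[0,-4.25,1.72] rot -0.149
[0,-4.38,1.94] rot -0.157
[-99.5 130.2]
[0,-0.16,0.21] rot -0.008
[0,-0.33,0.42] rot -0.016
[0,-0.50,0.64] rot -0.024
[0,-0.67,0.87] rot -0.031
[0,-0.84,1.09] rot -0.039
[0,-1.02,1.32] rot -0.047
[0,-1.22,1.54] rot -0.055
[0,-1.42,1.75] rot -0.063
[0,-1.63,1.96] rot -0.071
[0,-1.86,2.16] rot -0.079
[0,-2.11,2.35] rot -0.086
[0,-2.38,2.52] rot -0.094
[0,-2.67,2.68] rot -0.102
[0,-2.97,2.83] rot -0.110
[0,-3.27,2.99] rot -0.118
[0,-3.57,3.15] rot -0.126
[0,-3.87,3.33] rot -0.134
[0,-4.17,3.51] rot -0.141
[0,-4.47,3.69] rot -0.149
[0,-4.77,3.88] rot -0.157
(array([-103.61457646,   68.88531646]), np.float64(0.9773843811168246))
```

```bash
python3 -m jog '{"delta_pos":[[0,-0.33,-0.05],[0,-0.65,-0.08],[0,-0.95,-0.1],[0,-1.25,-0.1],[0,-1.53,-0.09],[0,-1.8,-0.06],[0,-2.05,-0.01],[0,-2.3,0.05],[0,-2.53,0.13],[0,-2.74,0.23],[0,-2.95,0.34],[0,-3.14,0.46],[0,-3.33,0.6],[0,-3.5,0.76],[0,-3.67,0.92],[0,-3.82,1.1],[0,-3.97,1.3],[0,-4.11,1.5],[0,-4.25,1.72],[0,-4.38,1.94]],"rot":[[-0.008,0,0],[-0.016,0,0],[-0.024,0,0],[-0.031,0,0],[-0.039,0,0],[-0.047,0,0],[-0.055,0,0],[-0.063,0,0],[-0.071,0,0],[-0.079,0,0],[-0.086,0,0],[-0.094,0,0],[-0.102,0,0],[-0.11,0,0],[-0.118,0,0],[-0.126,0,0],[-0.134,0,0],[-0.141,0,0],[-0.149,0,0],[-0.157,0,0]],"claw":[3.3,3.3,3.3,3.3,3.3,3.3,3.3,3.3,3.3,3.3,3.3,3.3,3.3,3.3,3.3,3.3,3.3,3.3,3.3,3.3]}'
python3 - <<'E'
from h import *
im=capture('scene'); im2=capture('top')
cv2.imwrite('pics/t68.png',np.hstack([cv2.resize(im[140:340,220:420],(400,400)),cv2.resize(im2[140:280,230:370],(400,400))]))
o=manip.get_obs(); print(o['tcp_pos'],o['ft_force'],o['joints'].round(2))
E
```

```text
t: 16.42
tcp_pos: [0.5562, 0.02, 0.1298]
ee_rot: [0.056, 2.864, 1.251]
ft_force: [-0.2, -2.0, 0.9]
grip_width: 0.0328
grip_force: 0.6
[0.55601431 0.01983589 0.12947702] [-0.5153037  -1.02997715 -0.00688015] [ 0.37  0.56 -0.1   1.9  -0.85  1.11  2.38]
```

View pics/t68.png

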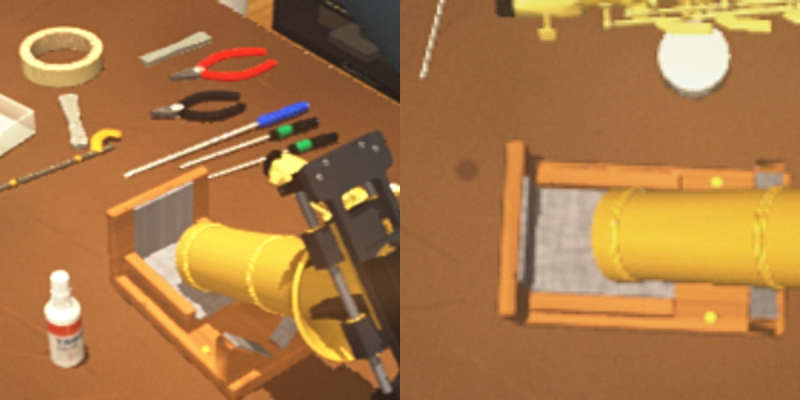

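The bell leans at about 65°, but its small end (299,222 in the top image) is still well short of the heel. I'll measure it.

```bash
python3 - <<'E'
from h import *
O=np.array([.561,.118]);ux=np.array([.0384,.9993])
im=capture('top')
hsv=cv2.cvtColor(im,cv2.COLOR_BGR2HSV); row=hsv[222,270:360]; print([(270+i,*map(int,r)) for i,r in enumerate(row) if 12<i<40])
for z in (.06,.085,.092):
  for u in (298,299,300): print(z,u,(plane('top',(u,222),z)[0,:2]-O)@ux)
# ring bead (at what length?) and scene crop
im=capture('scene'); cv2.imwrite('pics/s68.png',cv2.resize(im[180:360,270:450],(720,720))[:600])
E
```

```text
[(283, 17, 48, 201), (284, 15, 48, 195), (285, 15, 46, 187), (286, 16, 50, 187), (287, 15, 47, 199), (288, 13, 46, 198), (289, 15, 45, 197), (290, 16, 50, 195), (291, 16, 48, 191), (292, 15, 49, 194), (293, 15, 48, 198), (294, 15, 46, 193), (295, 15, 44, 192), (296, 16, 88, 211), (297, 21, 151, 238), (298, 23, 191, 244), (299, 23, 185, 243), (300, 23, 192, 243), (301, 23, 193, 242), (302, 23, 187, 243), (303, 24, 185, 239), (304, 27, 173, 240), (305, 27, 174, 245), (306, 24, 185, 244), (307, 24, 183, 245), (308, 24, 185, 244), (309, 24, 184, 245)]
0.06 298 0.0553621388368523
0.06 299 0.05349957088114808
0.06 300 0.05163700217611384
0.085 298 0.05374188126703188
0.085 299 0.051922763819450005
0.085 300 0.05010364564001875
0.092 298 0.05328820914748213
0.092 299 0.05148125784217454
0.092 300 0.04967430580991209
```

View pics/s68.png

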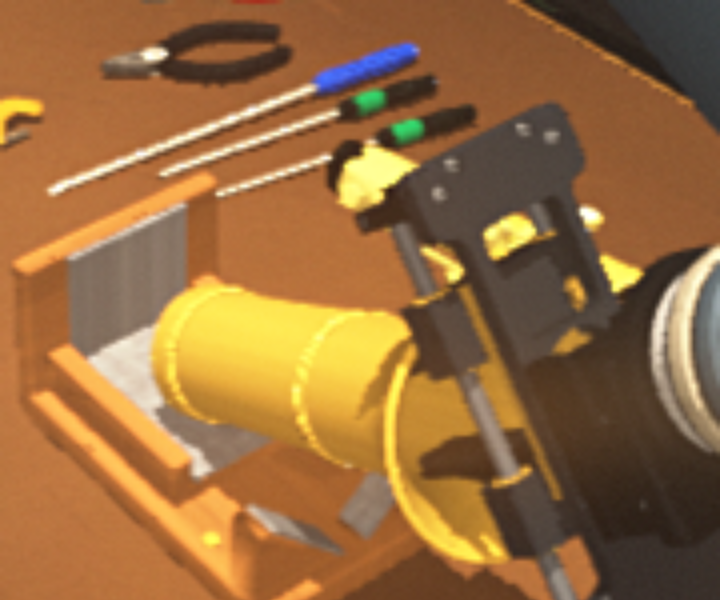

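The small end's upper edge is at X≈54 mm and the fingers sit deep in the tube (about 54 mm), so they fit loosely and give no axial push. I'll back them out to the flare and open them a little as they go. That keeps the bell supported and sets the fingertips against the flare, so they can push it to the heel.

```bash
python3 -m jog '{"delta_pos":[[0,-0.05,-0.3],[0,-0.1,-0.6],[0,-0.15,-0.95],[0,-0.2,-1.3],[0,-0.25,-1.65],[0,-0.3,-2.0],[0,-0.35,-2.3],[0,-0.4,-2.6],[0,-0.45,-2.9],[0,-0.5,-3.1],[0,-0.5,-3.3],[0,-0.5,-3.3],[0,-0.5,-3.3]],"rot":[[0,0,0],[0,0,0],[0,0,0],[-0.02,0,0],[-0.04,0,0],[-0.06,0,0],[-0.08,0,0],[-0.1,0,0],[-0.12,0,0],[-0.14,0,0],[-0.16,0,0],[-0.175,0,0],[-0.175,0,0]],"claw":[3.3,3.3,3.3,3.3,3.4,3.6,3.8,4.0,4.3,4.6,4.8,5.0,5.0]}'
python3 - <<'E'
from h import *
O=np.array([.561,.118]);ux=np.array([.0384,.9993])
im=capture('top'); hsv=cv2.cvtColor(im,cv2.COLOR_BGR2HSV); m=hsv[222,270:330,1]>110; u=270+int(np.argmax(m))+1.
print(u,(plane('top',(u,222),.085)[0,:2]-O)@ux)
im=capture('scene'); cv2.imwrite('pics/s3.png',cv2.resize(im[160:340,270:450],(600,600)))
o=manip.get_obs(); print(o['tcp_pos'],o['ft_force'],o['joints'].round(2),(o['tcp_pos'][:2]-O)@ux)
E
```

```text
t: 18.25
tcp_pos: [0.5551, -0.0078, 0.1485]
ee_rot: [0.054, 2.742, 1.495]
ft_force: [-0.5, -0.2, -1.9]
grip_width: 0.0497
grip_force: 0.5
271.0 0.10285024601591315
[ 0.55520114 -0.0075135   0.14881441] [-0.19568537 -0.60509631 -1.51210885] [ 0.48  0.62 -0.12  1.86 -0.9   1.27  2.47] -0.12564831657898454
```

```bash
cat > m.py <<'E'
from h import *
O=np.array([.561,.118]);ux=np.array([.0384,.9993])
def brass(im):
    h=cv2.cvtColor(im,cv2.COLOR_BGR2HSV); return ((h[...,0]>=19)&(h[...,0]<=33)&(h[...,1]>130)&(h[...,2]>90)).astype(np.uint8)
def meas(z=.085):
    m=brass(capture('top')); m[:185]=0;m[262:]=0;m[:,:262]=0;m[:,420:]=0
    n,l,s,c=cv2.connectedComponentsWithStats(m); k=[i for i in range(1,n) if s[i,4]>60]
    for i in k: print('top comp',s[i].tolist())
    i=max(k,key=lambda i:s[i,4]); mm=l==i
    for v in (212,217,222,227,232):
        c=np.flatnonzero(mm[v]); 
        if len(c): print(v,c[0],c[-1],'X of small end %.1f'%(1e3*((plane('top',(c[0]-.5,v),z)[0,:2]-O)@ux)))
    for u in range(300,400,15):
        r=np.flatnonzero(mm[:,u])
        if len(r): print('col',u,r[0],r[-1],end='; ')
    o=manip.get_obs(); print('\ntcp',1e3*((o['tcp_pos'][:2]-O)@ux),o['tcp_pos'].round(4),'F',o['ft_force'].round(1),'w',o['grip_width'],o['joints'].round(2))
E
python3 -c "
from m import *; meas()"
```

```text
top comp [297, 192, 123, 63, 3890]
212 299 414 X of small end 53.7
217 298 401 X of small end 55.1
222 297 400 X of small end 56.5
227 298 406 X of small end 54.2
232 299 416 X of small end 52.0
col 300 210 233; col 315 207 236; col 330 208 236; col 345 207 238; col 360 206 240; col 375 206 239; col 390 205 242; 
tcp -125.56896441519 [ 0.5552 -0.0074  0.1489] F [-0.4 -0.3 -1.2] w 0.05002605692303669 [ 0.48  0.62 -0.12  1.86 -0.9   1.27  2.47]
```

```bash
python3 -m jog '{"delta_pos":[[0,0.15,0.25],[0,0.3,0.5],[0,0.45,0.75],[0,0.6,1.0],[0,0.75,1.25],[0,0.9,1.45],[0,1.1,1.7],[0,1.1,1.7]],"rot":[[0,0,0],[0,0,0],[0,0,0],[0,0,0],[0,0,0],[0,0,0],[0,0,0],[0,0,0]],"claw":[5,5,5,5,5,5,5,5]}'
python3 -c "
from m import *; meas()"
```

```text
t: 19.4
tcp_pos: [0.5558, 0.0131, 0.1487]
ee_rot: [0.052, 2.742, 1.495]
ft_force: [-0.3, 0.3, -0.5]
grip_width: 0.05
grip_force: 0.8
top comp [290, 191, 123, 64, 3668]
212 292 400 X of small end 66.5
217 291 390 X of small end 67.8
222 290 389 X of small end 69.2
227 291 389 X of small end 66.9
232 293 400 X of small end 62.8
col 300 206 235; col 315 207 236; col 330 207 236; col 345 206 238; col 360 206 239; col 375 205 240; col 390 201 244; 
tcp -105.21866120617612 [0.5558 0.0129 0.1487] F [-0.9  0.7 -0.9] w 0.04992602028339421 [ 0.46  0.62 -0.13  1.88 -0.92  1.24  2.46]
```

The bell now slides with the push. I'll continue to the heel.

```bash
python3 -m jog '{"delta_pos":[[0,0.15,0.23],[0,0.3,0.47],[0,0.45,0.7],[0,0.6,0.94],[0,0.75,1.17],[0,0.9,1.4],[0,1.05,1.65],[0,1.2,1.88],[0,1.35,2.1],[0,1.5,2.35],[0,1.5,2.35]],"rot":[[0,0,0],[0,0,0],[0,0,0],[0,0,0],[0,0,0],[0,0,0],[0,0,0],[0,0,0],[0,0,0],[0,0,0],[0,0,0]],"claw":[5,5,5,5,5,5,5,5,5,5,5]}'
python3 -c "
from m import *; meas()"
```

```text
t: 20.82
tcp_pos: [0.5568, 0.0409, 0.1486]
ee_rot: [0.052, 2.742, 1.495]
ft_force: [0.1, -1.8, -1.0]
grip_width: 0.0504
grip_force: 0.8
top comp [275, 191, 121, 63, 3574]
212 276 380 X of small end 95.6
217 275 372 X of small end 97.0
222 275 372 X of small end 96.5
227 275 378 X of small end 96.0
232 278 384 X of small end 90.1
col 300 206 235; col 315 207 234; col 330 205 237; col 345 206 237; col 360 205 239; col 375 199 247; col 390 239 250; 
tcp -77.32164352446654 [0.5569 0.0408 0.1486] F [-0.1 -0.3 -0. ] w 0.04990635883484347 [ 0.43  0.61 -0.16  1.9  -0.95  1.2   2.45]
```

```bash
python3 - <<'E'
import numpy as np
p=np.radians(57); f=np.array([np.cos(p),np.sin(p)]); z=np.array([np.sin(p),-np.cos(p)])
def T(t):
    a=np.radians(t); e=np.array([np.cos(a),np.sin(a)]); ax=np.array([-np.sin(a),np.cos(a)])
    u=np.clip((t-60)/15,0,1); d=26-4*u
    return np.array([100-31*e[0]-2*(1-u),30+31*e[1]])+(210-d)*ax+u*(33*e-34.5*f)
T0=T(60); print(T0)
for i in range(1,25):
    d=T(60+1.25*i)-T0; print(i,'[0,%.2f,%.2f]'%(d@f/10,d@z/10),T(60+1.25*i).round(0))
E
```

```text
[-76.8486743  148.84678752]
1 [0,-0.35,0.02] [-79. 146.]
2 [0,-0.70,0.03] [-80. 143.]
3 [0,-1.05,0.05] [-82. 140.]
4 [0,-1.41,0.06] [-84. 137.]
5 [0,-1.76,0.07] [-86. 134.]
6 [0,-2.13,0.08] [-88. 131.]
7 [0,-2.49,0.08] [-90. 127.]
8 [0,-2.86,0.09] [-92. 124.]
9 [0,-3.24,0.09] [-94. 121.]
10 [0,-3.61,0.10] [-96. 118.]
11 [0,-4.00,0.10] [-98. 115.]
12 [0,-4.38,0.10] [-100.  112.]
13 [0,-4.74,0.21] [-101.  108.]
14 [0,-5.11,0.33] [-102.  104.]
15 [0,-5.47,0.46] [-103.  101.]
16 [0,-5.83,0.60] [-104.   97.]
17 [0,-6.19,0.74] [-104.   93.]
18 [0,-6.54,0.90] [-105.   89.]
19 [0,-6.90,1.07] [-105.   85.]
20 [0,-7.25,1.25] [-106.   81.]
21 [0,-7.61,1.43] [-106.   77.]
22 [0,-7.96,1.63] [-107.   73.]
23 [0,-8.31,1.84] [-107.   69.]
24 [0,-8.66,2.05] [-107.   65.]
```

```bash
python3 -m jog '{"delta_pos":[[0,-0.35,0.02],[0,-0.7,0.03],[0,-1.05,0.05],[0,-1.41,0.06],[0,-1.76,0.07],[0,-2.13,0.08],[0,-2.49,0.08],[0,-2.86,0.09],[0,-3.24,0.09],[0,-3.61,0.1],[0,-4.0,0.1],[0,-4.38,0.1],[0,-4.74,0.21],[0,-5.11,0.33],[0,-5.47,0.46],[0,-5.83,0.6],[0,-5.83,0.6]],"rot":[[0,0,0],[0,0,0],[0,0,0],[0,0,0],[0,0,0],[0,0,0],[0,0,0],[0,0,0],[0,0,0],[0,0,0],[0,0,0],[0,0,0],[0,0,0],[0,0,0],[0,0,0],[0,0,0],[0,0,0]],"claw":[5,5,5,5,5,5,5,5,5,5,5,5,5,5,5,5,5]}'
python3 -c "
from m import *; meas()"
```

```text
t: 23.0
tcp_pos: [0.5559, 0.014, 0.096]
ee_rot: [0.054, 2.742, 1.495]
ft_force: [0.0, -0.8, -0.8]
grip_width: 0.0498
grip_force: 0.7
top comp [277, 198, 122, 59, 3902]
212 279 395 X of small end 90.1
217 278 393 X of small end 91.5
222 277 392 X of small end 92.8
227 278 392 X of small end 90.6
232 279 392 X of small end 88.3
col 300 206 234; col 315 208 236; col 330 208 238; col 345 207 240; col 360 208 240; col 375 208 244; col 390 205 252; 
tcp -104.02072513545654 [0.5559 0.0141 0.0962] F [ 0.3 -1.3 -1.1] w 0.04990650052157471 [ 0.47  0.7  -0.14  1.89 -0.94  1.18  2.53]
```

```bash
python3 -m jog '{"delta_pos":[[0,-0.25,0.2],[0,-0.5,0.4],[0,-0.75,0.6],[0,-1.0,0.8],[0,-1.25,1.05],[0,-1.5,1.3],[0,-1.75,1.5],[0,-2.0,1.7],[0,-2.2,1.9],[0,-2.4,2.1],[0,-2.4,2.1]],"rot":[[0,0,0],[0,0,0],[0,0,0],[0,0,0],[0,0,0],[0,0,0],[0,0,0],[0,0,0],[0,0,0],[0,0,0],[0,0,0]],"claw":[5,5,5,5,5,5,5,5,5,5,5]}'
python3 -c "
from m import *; meas(.092)"
```

```text
t: 24.42
tcp_pos: [0.556, 0.0187, 0.0646]
ee_rot: [0.053, 2.742, 1.495]
ft_force: [-0.6, -1.1, -0.5]
grip_width: 0.0501
grip_force: 1.1
top comp [274, 200, 119, 56, 3919]
212 275 391 X of small end 96.7
217 274 391 X of small end 98.0
222 274 391 X of small end 97.6
227 274 391 X of small end 97.1
232 275 390 X of small end 94.8
col 300 206 235; col 315 207 237; col 330 208 239; col 345 209 239; col 360 210 242; col 375 208 246; col 390 201 240; 
tcp -99.36357373274146 [0.5561 0.0188 0.0647] F [ 0.6 -1.5 -1.9] w 0.04999682247566157 [ 0.47  0.75 -0.16  1.89 -0.95  1.14  2.57]
```

```bash
python3 -m jog '{"delta_pos":[[0,-0.15,0.1],[0,-0.3,0.2],[0,-0.45,0.3],[0,-0.6,0.4],[0,-0.75,0.5],[0,-0.75,0.5]],"rot":[[0,0,0],[0,0,0],[0,0,0],[0,0,0],[0,0,0],[0,0,0]],"claw":[5,5,5,5,4.8,4.6]}'
python3 - <<'E'
from m import *; meas(.092)
H=lambda X,z,Y=0:np.r_[O+X*1e-3*ux+Y*1e-3*np.array([.9993,-.0384]),z*1e-3]
print('home rim pts: top/left/right/bottom px',[proj('top',H(-110,*q)).round(1).tolist() for q in((114,0),(61,53),(61,-53),(8,0))], 'small end top',proj('top',H(100,92)))
print('scene home rim', [proj('scene',H(-110,*q)).round(1).tolist() for q in((114,0),(61,53),(61,-53),(8,0))])
m=brass(capture('scene')); n,l,s,c=cv2.connectedComponentsWithStats(m)
for i in range(1,n):
    if s[i,4]>150: print(s[i].tolist(),c[i].round(0))
E
```

```text
t: 25.22
tcp_pos: [0.5559, 0.0194, 0.0559]
ee_rot: [0.052, 2.742, 1.496]
ft_force: [-0.3, 0.6, -0.2]
grip_width: 0.0469
grip_force: 0.0
top comp [274, 200, 119, 56, 3912]
212 275 391 X of small end 96.7
217 275 391 X of small end 96.2
222 274 391 X of small end 97.6
227 274 390 X of small end 97.1
232 275 390 X of small end 94.8
col 300 207 235; col 315 207 237; col 330 208 238; col 345 209 239; col 360 210 241; col 375 208 246; col 390 200 239; 
tcp -98.84518587593422 [0.556  0.0193 0.056 ] F [ 0.5  0.5 -0.5] w 0.04688088749199913 [ 0.47  0.76 -0.17  1.89 -0.95  1.12  2.58]
home rim pts: top/left/right/bottom px [[[389.6, 223.6]], [[387.8, 198.7]], [[385.8, 255.4]], [[384.2, 229.9]]] small end top [[272.24289343 220.05935375]]
scene home rim [[[378.3, 292.8]], [[398.7, 301.5]], [[351.3, 330.8]], [[373.3, 336.9]]]
[354, 216, 124, 88, 2237] [422. 258.]
[295, 239, 91, 104, 3127] [342. 284.]
[555, 243, 85, 156, 6352] [601. 313.]
[281, 279, 46, 45, 174] [307. 304.]
[506, 445, 52, 35, 818] [538. 466.]
```

The bell stayed put as the fingers were lowered clear, and the contact force is now zero, so it is seated. It lies 2–3 mm from my estimated home. I'll withdraw, turn the hand across, and nudge the rim to make sure it butts.

```bash
python3 -m jog '{"delta_pos":[[0,-0.55,-0.85],[0,-1.1,-1.7],[0,-1.65,-2.5],[0,-2.2,-3.35],[0,-2.75,-4.2],[0,-3.3,-5.0],[0,-2.0,-5.9],[0,-0.7,-6.7],[0,0.6,-7.5],[0,1.8,-8.3],[0,1.8,-8.3],[0,1.8,-8.3],[0,1.8,-8.3],[0,1.8,-8.3],[0,1.8,-8.3]],"rot":[[0,0,0],[0,0,0],[0,0,0],[0,0,0],[0,0,0],[0,0,0],[0.12,0,0],[0.24,0,0],[0.36,0,0],[0.5,0,0],[0.65,0,0],[0.8,0,0],[0.995,0,0],[0.995,0,0],[0.995,0,0]],"claw":[4.6,4.6,4.6,4.6,4.6,4.6,4.6,4.6,4.6,4.6,4.6,4.6,4.6,4.6,4.6]}'
python3 -m jog '{"delta_pos":[[0,0,0],[0,0,0],[0,0,0],[0,0,0],[0,0,0],[0,0,0],[0,0,0],[0,0,0],[0,0,0],[0,0,0],[0,0,0],[0,0,0]],"rot":[[0,0,0.2],[0,0,0.4],[0,0,0.55],[0,0,0.7],[0,0,0.85],[0,0,1.0],[0,0,1.15],[0,0,1.3],[0,0,1.45],[0,0,1.57],[0,0,1.57],[0,0,1.57]],"claw":[8.6,8.6,8.6,8.6,8.6,8.6,8.6,8.6,8.6,8.6,8.6,8.6]}'
python3 - <<'E'
from m import *; meas(.092)
from scipy.spatial.transform import Rotation as Ro
print(Ro.from_rotvec(manip.get_obs()['ee_rot']).as_matrix().round(3))
E
```

```text
t: 27.2
tcp_pos: [0.5536, -0.0413, 0.1158]
ee_rot: [-0.06, -3.14, -0.006]
ft_force: [-0.6, -0.3, -0.6]
grip_width: 0.046
grip_force: 0.0
t: 28.7
tcp_pos: [0.5536, -0.0428, 0.1158]
ee_rot: [-2.262, -2.176, -0.003]
ft_force: [0.2, -0.3, -0.2]
grip_width: 0.0862
grip_force: 0.0
top comp [274, 200, 119, 56, 3926]
212 275 392 X of small end 96.7
217 275 392 X of small end 96.2
222 274 391 X of small end 97.6
227 275 391 X of small end 95.3
232 275 391 X of small end 94.8
col 300 206 235; col 315 208 237; col 330 208 239; col 345 209 240; col 360 209 241; col 375 208 246; col 390 200 242; 
tcp -160.587411928788 [ 0.5537 -0.0424  0.1159] F [ 0.2 -0.6 -0.8] w 0.0862138947943568 [-0.47  0.45  0.61  1.95 -0.34  0.84  0.29]
[[ 0.039  0.999 -0.   ]
 [ 0.999 -0.039  0.003]
 [ 0.003 -0.    -1.   ]]
```

```bash
python3 -m jog '{"delta_pos":[[0,0.3,2],[0,0.3,4],[0,0.3,6],[0.5,0.3,6],[1,0.3,6],[1.5,0.3,6],[2,0.3,6],[2.5,0.3,6],[3,0.3,6],[3.3,0.3,6],[3.3,0.3,6]],"rot":[[0,0,0],[0,0,0],[0,0,0],[0,0,0],[0,0,0],[0,0,0],[0,0,0],[0,0,0],[0,0,0],[0,0,0],[0,0,0]],"claw":[8.3,8.3,8.3,8.3,8.3,8.3,8.3,8.3,8.3,8.3,8.3]}'
python3 -m jog '{"delta_pos":[[0.15,0,0],[0.3,0,0],[0.45,0,0],[0.6,0,0],[0.6,0,0]],"rot":[[0,0,0],[0,0,0],[0,0,0],[0,0,0],[0,0,0]],"claw":[8.3,8.3,8.3,8.3,8.3]}'
python3 -c "
from m import *; meas(.092)"
```

```text
t: 30.12
tcp_pos: [0.5581, -0.0082, 0.0561]
ee_rot: [-2.262, -2.177, -0.003]
ft_force: [-0.4, 0.4, 0.2]
grip_width: 0.0826
grip_force: 0.0
t: 30.75
tcp_pos: [0.5587, -0.0072, 0.0564]
ee_rot: [2.267, 2.171, -0.0]
ft_force: [-0.5, -10.0, 0.8]
grip_width: 0.0827
grip_force: 4.8
top comp [274, 204, 107, 39, 3165]
212 275 378 X of small end 96.7
217 274 379 X of small end 98.0
222 274 378 X of small end 97.6
227 274 376 X of small end 97.1
232 275 375 X of small end 94.8
col 300 206 235; col 315 207 236; col 330 208 237; col 345 209 240; col 360 209 241; col 375 209 241; 
tcp -125.10638826370682 [ 0.5587 -0.0071  0.0564] F [ -0.3 -10.6  -0.3] w 0.08286117032812632 [-0.49  0.54  0.56  1.99 -0.42  0.73  0.28]
```

```bash
python3 -m jog '{"delta_pos":[[0.15,0,0],[0.3,0,0],[0.45,0,0],[0.45,0,0]],"rot":[[0,0,0],[0,0,0],[0,0,0],[0,0,0]],"claw":[8.3,8.3,8.3,8.3]}'
python3 -c "
from m import *; meas(.092)"
```

```text
t: 31.3
tcp_pos: [0.5593, -0.0065, 0.0568]
ee_rot: [2.268, 2.163, -0.002]
ft_force: [0.8, -16.4, 0.0]
grip_width: 0.0831
grip_force: 8.1
top comp [274, 204, 105, 40, 3134]
212 275 375 X of small end 96.7
217 274 377 X of small end 98.0
222 274 375 X of small end 97.6
227 274 374 X of small end 97.1
232 275 374 X of small end 94.8
col 300 206 235; col 315 207 237; col 330 208 237; col 345 208 240; col 360 209 241; col 375 209 236; 
tcp -124.46013485998805 [ 0.5593 -0.0065  0.0568] F [  1.2 -15.4   0.6] w 0.08297298127396424 [-0.49  0.54  0.57  1.99 -0.41  0.73  0.27]
```

```bash
python3 - <<'E'
from m import *
h=cv2.cvtColor(capture('top'),cv2.COLOR_BGR2HSV)
for v in (200,215,222,229,245): print(v,[tuple(map(int,p)) for p in h[v,264:280]])
E
python3 -m jog '{"delta_pos":[[-0.6,0,0],[-1.5,0,0],[-3,0,0],[-6,0,0],[-6,0,-4],[-6,0,-9],[-8,0,-14],[-8,0,-14]],"rot":[[0,0,0],[0,0,0],[0,0,0],[0,0,0],[0,0,0],[0,0,0],[0,0,0],[0,0,0]],"claw":[8.3,8.3,8.3,8.3,8.3,8.3,8.3,8.3]}'
python3 - <<'E'
from m import *; meas(.092)
a=brass(cv2.imread('pics/s3.png'))
s=capture('scene'); t=capture('top'); cv2.imwrite('pics/fin_s.png',s)
# bystanders moved? compare with first pictures
for n,i in(('scene',s),('top',t)):
    b=cv2.imread(f'pics/{n}0.png')
    boxes={'scene':{'pot':(372,248,402,285),'bottle':(240,272,266,326),'stick':(258,342,306,400)},'top':{'pot':(318,146,347,176),'bottle':(280,286,302,308),'stick':(342,286,382,345)}}[n]
    for k,(x,y,X,Y) in boxes.items(): print(n,k,cv2.absdiff(b[y:Y,x:X],i[y:Y,x:X]).mean().round(1))
m=brass(s); m[:, :285]=0; m[:,415:]=0; m[:225]=0; m[345:]=0
n,l,st,c=cv2.connectedComponentsWithStats(m)
for i in range(1,n):
    if st[i,4]>150: print(st[i].tolist(),c[i].round(0))
E
```

```text
200 [(14, 161, 157), (13, 159, 157), (13, 163, 150), (14, 179, 195), (14, 182, 226), (14, 177, 227), (14, 180, 225), (14, 179, 225), (14, 181, 199), (14, 175, 134), (14, 156, 93), (15, 165, 99), (15, 165, 102), (14, 164, 118), (13, 179, 212), (15, 176, 237)]
215 [(13, 156, 160), (14, 163, 142), (13, 174, 199), (14, 180, 230), (14, 184, 225), (14, 182, 221), (14, 176, 222), (14, 187, 207), (11, 81, 198), (11, 35, 182), (21, 135, 228), (25, 186, 246), (25, 187, 243), (25, 181, 244), (25, 184, 244), (25, 190, 243)]
222 [(13, 153, 158), (14, 173, 180), (14, 180, 225), (15, 177, 236), (15, 183, 226), (14, 179, 222), (14, 180, 221), (13, 163, 180), (13, 60, 171), (16, 77, 188), (22, 175, 232), (26, 183, 245), (26, 183, 243), (26, 179, 243), (26, 180, 243), (27, 177, 243)]
229 [(14, 159, 141), (13, 172, 190), (15, 181, 235), (15, 179, 234), (14, 185, 223), (14, 185, 221), (13, 187, 216), (13, 109, 185), (13, 43, 178), (13, 56, 150), (18, 192, 207), (21, 197, 240), (22, 194, 237), (22, 193, 238), (22, 187, 239), (22, 192, 238)]
245 [(13, 172, 190), (15, 183, 234), (15, 176, 238), (14, 177, 2
[... 274 characters left out ...]
[0.3, -0.9, -0.6]
grip_width: 0.0828
grip_force: 0.0
top comp [274, 200, 119, 56, 3939]
212 275 392 X of small end 96.7
217 274 392 X of small end 98.0
222 274 391 X of small end 97.6
227 274 391 X of small end 97.1
232 274 391 X of small end 96.6
col 300 206 236; col 315 208 237; col 330 208 239; col 345 209 240; col 360 210 241; col 375 208 245; col 390 200 242; 
tcp -197.07499709308547 [ 0.5563 -0.079   0.1976] F [-0.6  1.3  0.2] w 0.0830666074173677 [-0.46  0.35  0.68  1.87 -0.27  1.01  0.29]
scene pot 99.2
scene bottle 2.2
scene stick 7.9
top pot 3.8
top bottle 4.3
top stick 5.8
[354, 225, 36, 12, 195] [367. 229.]
[292, 237, 105, 95, 2871] [336. 276.]
[364, 303, 37, 38, 643] [381. 320.]
```

The bell is against the felt. Only the felt's own 2-pixel strip shows between the board and the brass, and a 16 N push did not move it. Its length in the image matches the level home pose, and the bystanders have not moved.

```bash
python3 -c "
from rig import sign_off; print(sign_off())"
```

```text
the job is handed in; nothing more can be done
None
```

The bell lies on its side in the saddle with its small end against the heel board, the hand is clear, the pot, bottle and stick are where they stood, and the job was handed in at about 33 s.

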